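Clamp a cross-lap test joint

TASK

Take the loose wooden slat out of the grey rack and lay it flat and centred across the slat that already lies in the aluminium jig, between the four guide posts and under the raised toggle clamp. Then push the clamp's handle down past its over-centre point until it stays locked by itself with the rubber pad pressing on the crossing. Leave the lower slat in its place and do not disturb the small beaker, the brown bottle and the white crucible that stand near by.

Things in the scene. Friction and masses are not known exactly. Their poses are not given: they have to be found in the camera images.
- upper_slat_mid (a point): centre (half-way up) of the loose pale wooden slat, 180 x 30 x 15 mm, 35 to 70 g; x along its length, z up, ends alike. Starts flat in the rack, underside at 30 mm; there only its middle can be grasped, across the 30 mm. In the jig the clamp hangs over its middle, so there hold it near its end on the jig's +y side: lay it on the free bench between rack and jig, retake it 70 mm from its middle
- rack: fixed grey plastic rack, base 190 x 75 x 8 mm; origin at the centre of its underside, x along the slat in it. Two saddles, each 56 mm long (37 to 93 mm either side of the middle) and 60 mm wide, hold the slat's ends in slots 36 mm wide; tops 49 mm high. Between them the slat is free, open down to the 8 mm base
- jig: aluminium plate, x -75 to 95, y -110 to 55, 12 mm thick; origin on the bench under the crossing. Lower slat along its x, upper slat along its y. Four guide posts, 50 mm high, at (+-23, +-43) mm, 12 x 14 mm, leave 34.4 mm for the upper slat, flared above 40 mm. Toggle clamp on the +x -y corner, arm reaching diagonally to the crossing; open, its pad is 95 mm up: move the slat in below it from +y
- jig_crossing (a point): where the centre of the upper slat belongs: jig x = y = 0, 34.5 mm above the bench (lower slat's top 27 mm + half of 15 mm); axes as the jig's
- lower_slat_mid (a point): centre of the lower slat (180 x 30 x 15 mm, loose), lying flat in the jig along the jig's x, underside at 12 mm, between four rails 24 mm high at (+-52, +-22) mm in the jig
- clamp_handle (a joint): handle hinge (rad): 0 = open (lever 74 degrees above level), 1.22 = dead centre (4 degrees above level), 1.36 = at its stop, locked (4 degrees below level). Grows as the handle is pushed outwards and down. On the slat the pad touches at about 0.9 and some 3 N at the grip overcome the spring; let go short of dead centre it springs back to about 0.9, past it it locks. Light friction holds it open
- handle_pivot (a point): axis of the handle on the clamp's frame, 78 mm above the bench
- handle_grip (a point): middle of the black rubber grip (round sleeve 18 mm thick, 70 mm long), 80 mm from handle_pivot along the lever; x along the lever away from the pivot, y along the hinge axis. Travels on an arc about handle_pivot, outwards and down, away from the crossing. Push its upper side, which faces the crossing while open
- clamp_spindle: steel spindle with the round rubber pad (22 mm across) at the clamp arm's end; origin on its axis 35.5 mm above the pad's face, spring-backed. It presses with about 14 N once locked
- beaker_100: bystander: small clear glass beaker, 52 mm wide, 70 mm high; origin at the centre of its underside
- amber_1: bystander: brown screw-cap bottle, 42 mm wide, 90 mm high; origin at the centre of its underside
- crucible_1: bystander: white porcelain crucible, 41 mm wide, 31 mm high; origin at the centre of its underside

How it is judged:
By the outcome, as a careful person would: the job done as asked, in the order asked, and still so for the second after the job is handed in, with the robot touching nothing.
It also fails if it takes over 67 s, if anything falls off the work surface, if the arm or the gripper's body presses on something with over 40 N, if the wrist force passes 120 N, or if a joint passes its speed limit or range.

ROBOT

A 6-joint arm with a two-finger parallel gripper is mounted at the origin on a cart in front of the work surface, level with it; the furniture and walls round the work are solid. World frame = base frame: x ahead of the robot, y to its left, z up, the work surface at z = 0. Lengths are in m, angles in rad, forces in N, time in s.
With the tool pointing down it reaches from about 0.375 to 0.925 m from the base axis. Payload 5.7 kg.
Tool frame: the origin (TCP) lies midway between the tips of the shut fingers; the grasp point (between the pads) lies 19 mm behind it; z points along the fingers, x is the direction in which the jaws open and shut, and the axes are right-handed (so a half turn about z gives the same grasp; the last joint's range is limited). The gripper opens to 88 mm and grips with 3 to 60 N. Pads are 20 mm wide; open, the fingers measure 115 mm over their backs; the gripper's body (75 mm by 178 mm) begins 61 mm behind the grasp point.
Start: joints at [1.121, 0.359, 1.51, -0, 1.272, -0.115], TCP at [0.197, 0.567, 0.223] pointing down, gripper open.
Joint ranges: [-2.97, 2.97], [-1.01, 2.36], [0.21, 2.38], [-0.96, 4.11], [0.2, 2.71], [-2.98, 2.98]. Speed limits (rad/s): [2.39, 2.39, 3.14, 3.14, 3.14, 3.14].

INTERFACE

Orientations are given as a unit quaternion [x, y, z, w].
In Python, from bench import move_ptp, servo_line, goto_joints, move_gripper, sleep, inverse_kinematics, capture, PlanningError, close_job, spot_in, silhouettes, current_clock, current_joint_pos, current_qvel, current_joint_torque, current_position, current_orientation, current_force, current_torque, current_finger_gap gives the robot as it stands. Calls block until the motion is done:
- move_ptp(position, orientation): joint-space move of the TCP to a pose.
- servo_line(position, orientation=None, rate=0.15, contact_N=None): straight line of the TCP; orientation=None keeps the orientation; rate is the mean speed in m/s. With contact_N (N) it stops when the force on the tool has changed by that much, and returns True; else False.
- goto_joints(angles): joint-space move.
- move_gripper(opening): finger opening in m; the grip force is fixed at half the most; returns when the fingers have stopped.
- sleep(seconds).
- inverse_kinematics(position, orientation): joint angles nearest the present ones, or None.
- capture(name): name is "scene" or "top" or "wrist"; returns a dict with "image" (480x640x3 uint8, blue, green, red), "range_z" (480x640 float32, m along the optical axis (not along the pixel's ray), 0 where there is no reading), "intrinsics" (3x3 intrinsics, pixels), "k1" (the pictures are not rectified: a ray, as slopes to the right and down, at radius r is drawn at 1 + k1 r^2 times it, then the intrinsics apply), "R" (3x3) and "t" (3): a world point X has camera coordinates R X + t. Camera axes: x right, y down, z forward; pixel columns grow to the right and rows downward; lengths in m; the calibration is good to about 2 mm. A picture is of the moment at which its call begins.
A pose or a line that the arm cannot do raises PlanningError and nothing moves.
- close_job(): hands the job in, once; it reports no verdict.
Trained networks look in the newest picture that a camera, given by its name, has taken for a name from the list of things; names that differ only in an ending like _2 or _b are one class to them, and where a whole thing is asked for, a point or a joint stands for the part that bears it (a point fixed in the world has none). Each returns a list of dicts, best first, with "conf" (0 to 1); they miss things now and then, are a little off and sometimes report something else, mostly with a low value. They report only what shows in the picture. A call takes as long as a camera call.
- spot_in(camera, query): "xy" ([column, row] in pixels, amid what is visible of it).
- silhouettes(camera, query): "region" (480x640 bool, what is visible of it) and "xy" ([column, row] in pixels, amid what is visible of it).
Readings, each from a call of its own:
- current_clock(): time.
- current_joint_pos(): joint angles.
- current_qvel(): joint speeds.
- current_joint_torque(): joint torques, N m.
- current_position(): TCP position.
- current_orientation(): TCP orientation.
- current_force(): force on the tool from outside, world axes, zero at the start.
- current_torque(): the same for the moment, N m.
- current_finger_gap(): finger opening in m.
Only numpy, scipy, OpenCV 4.12 (cv2) and the standard library are available. Lean on these libraries where they do the work, as an engineer would, in place of code of your own. Each camera call takes 0.05 s, during which the arm holds its last target.

## Working session

There is one attempt and no reset: what is moved stays moved. The work goes in short steps, each a Python script; the robot and the scene stay as the last script left them, time stands still between calls to the robot, and variables do not carry over. Pictures are saved under pics/ and viewed, and the job is handed in when it is done.

```bash
ls; mkdir -p pics
cat > h.py <<'E'
import numpy as np, cv2
from bench import *
def save(c,n): cv2.imwrite(f'pics/{n}.png',c['image'])
def world(c,uv,z=None,height=None):
    K=c['intrinsics'];uv=np.atleast_2d(np.array(uv,float))
    p=cv2.undistortPoints(uv[:,None,:],K,np.array([c['k1'],0,0,0,0.]))[:,0]
    d=np.c_[p,np.ones(len(p))]
    R=c['R'];t=c['t']
    if height is not None:
        C=-R.T@t; w=d@R
        s=(height-C[2])/w[:,2]
        return C+w*s[:,None]
    if z is None:
        z=c['range_z'][uv[:,1].round().astype(int),uv[:,0].round().astype(int)]
    return (d*np.atleast_1d(z)[:,None]-t)@R
def cloud(c,mask=None):
    m=c['range_z']>0
    if mask is not None: m&=mask
    v,u=np.nonzero(m)
    return world(c,np.c_[u,v]),np.c_[u,v]
E
python3 - <<'E'
from h import *
for n in ['scene','top','wrist']:
    c=capture(n); save(c,n+'0'); print(n,c['k1'],c['intrinsics'].tolist(),(-c['R'].T@c['t']).round(3))
    for q in ['upper_slat_mid','rack','jig','lower_slat_mid','clamp_handle','handle_grip','clamp_spindle','beaker_100','amber_1','crucible_1']:
        for r in spot_in(n,q)[:2]: print(q,round(r['conf'],2),np.round(r['xy']), world(c,r['xy']).round(3)[0])
print(current_clock())
E
```

```text
pics
scene -0.2093398049908518 [[618.7924225043581, 0.0, 331.9079203479194], [0.0, 618.7924225043581, 239.4687202681919], [0.0, 0.0, 1.0]] [-0.334 -0.566  1.014]
upper_slat_mid 0.72 [211. 246.] [0.44  0.247 0.044]
jig 0.81 [371. 313.] [ 0.476 -0.167  0.022]
lower_slat_mid 0.86 [346. 311.] [ 0.446 -0.122  0.029]
clamp_handle 0.91 [408. 263.] [ 0.539 -0.215  0.143]
handle_grip 0.61 [414. 262.] [ 0.54  -0.225  0.151]
handle_grip 0.56 [392. 290.] [ 0.511 -0.196  0.079]
beaker_100 0.68 [274. 202.] [0.641 0.207 0.059]
amber_1 0.55 [310. 220.] [0.634 0.093 0.058]
crucible_1 0.53 [404. 372.] [ 0.38  -0.297  0.011]
top -0.011453584978087579 [[580.8248492472197, 0.0, 326.52533707909043], [0.0, 580.8248492472197, 242.6723204987516], [0.0, 0.0, 1.0]] [ 0.356 -0.007  1.63 ]
upper_slat_mid 0.66 [235. 273.] [0.447 0.253 0.04 ]
rack 0.61 [242. 277.] [0.437 0.239 0.011]
jig 0.84 [389. 259.] [ 0.476 -0.17   0.038]
lower_slat_mid 0.55 [373. 263.] [ 0.46  -0.121  0.11 ]
clamp_handle 0.61 [388. 260.] [ 0.477 -0.171  0.008]
clamp_handle 0.58 [411. 230.] [ 0.54  -0.218  0.155]
handle_grip 0.73 [410. 229.] [ 0.542 -0.214  0.156]
handle_grip 0.15 [440. 295.] [ 0.375 -0.314 -0.001]
clamp_spindle 0.45 [378. 260.] [ 0.468 -0.134  0.12 ]
beaker_100 0.84 [246. 194.] [0.673 0.227 0.004]
amber_1 0.54 [288. 197.] [0.647 0.099 0.091]
crucible_1 0.69 [442. 297.] [ 0.369 -0.315  0.018]
crucible_1 0.17 [414. 227.] [ 0.544 -0.221  0.181]
wrist -0.09537042591248407 [[432.3407983120943, 0.0, 316.00527388263373], [0.0, 432.3407983120943, 240.21788570825493], [0.0, 0.0, 1.0]] [0.13  0.591 0.385]
rack 0.53 [145. 468.] [0.411 0.291 0.007]
1.65
```

View pics/scene0.png

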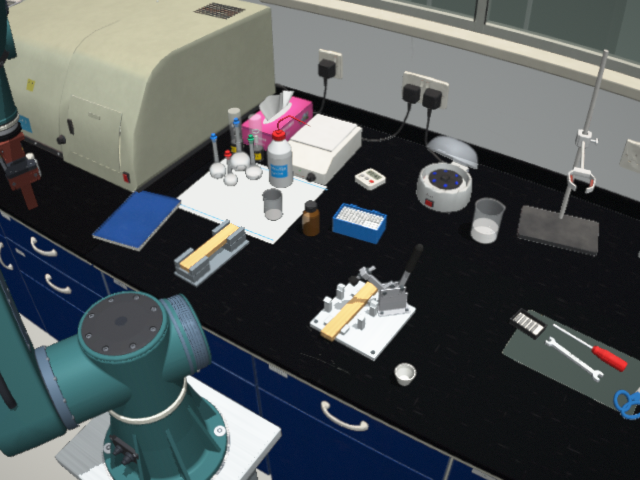

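View pics/top0.png

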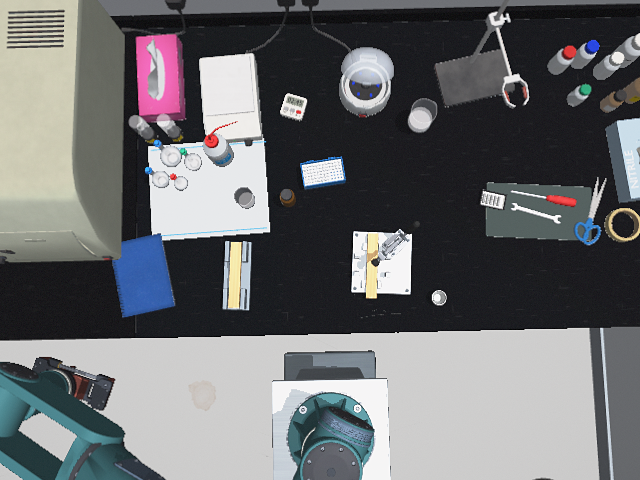

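View pics/wrist0.png

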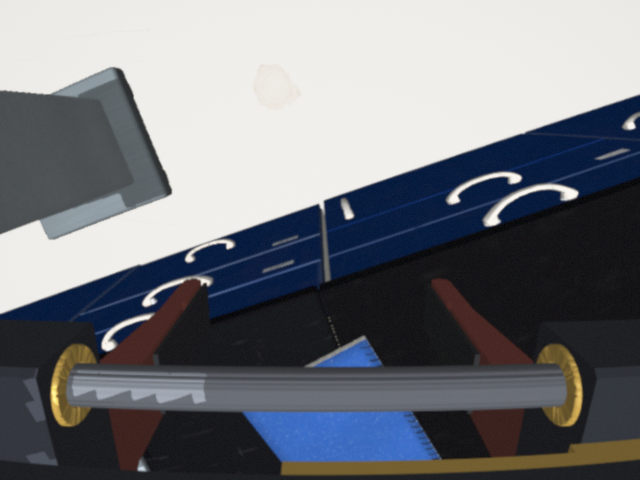

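Run:
```python
from h import *
c=capture('top')
img=c['image'];big=cv2.resize(img[180:330,200:460],None,fx=3,fy=3,interpolation=cv2.INTER_CUBIC);cv2.imwrite('pics/topz.png',big)
s=capture('scene');cv2.imwrite('pics/scz.png',cv2.resize(s['image'][200:400,160:460],None,fx=2.6,fy=2.6,interpolation=cv2.INTER_CUBIC))
for cam,cc in (('top',c),('scene',s)):
  for q,h in (('upper_slat_mid',.045),('lower_slat_mid',.027),('jig',.012)):
    r=silhouettes(cam,q)
    if not r: print(cam,q,'none');continue
    m=r[0]['region'];cn=max(cv2.findContours(m.astype(np.uint8),cv2.RETR_EXTERNAL,2)[0],key=cv2.contourArea)[:,0]
    W=world(cc,cn,height=h)
    (a,b,ang)=cv2.minAreaRect((W[:,:2]*1000).astype(np.float32))
    P,_=cloud(cc,m)
    print(cam,q,round(r[0]['conf'],2),m.sum(),np.round(a,1),np.round(b,1),round(ang,1),'z',np.percentile(P[:,2],[5,50,95]).round(4))
```

```text
top upper_slat_mid 0.85 767 [443.5 252.1] [ 33.  178.1] 87.3 z [0.0369 0.0451 0.0508]
top lower_slat_mid 0.86 600 [ 463.4 -123.2] [ 30.5 175.3] 86.2 z [0.0201 0.0267 0.0329]
top jig 0.84 3124 [ 487.7 -185.8] [119.1 212. ] 80.2 z [0.0054 0.0131 0.1331]
scene upper_slat_mid 0.78 747 [441.2 247.9] [ 41.3 194. ] 89.3 z [0.0348 0.0446 0.0483]
scene lower_slat_mid 0.82 1076 [ 455.4 -125.5] [ 39.8 187.2] 86.4 z [0.0159 0.0259 0.0294]
scene jig 0.93 4942 [ 561.6 -152. ] [185.3 371. ] 86.3 z [0.0063 0.0143 0.1369]
```

View pics/topz.png

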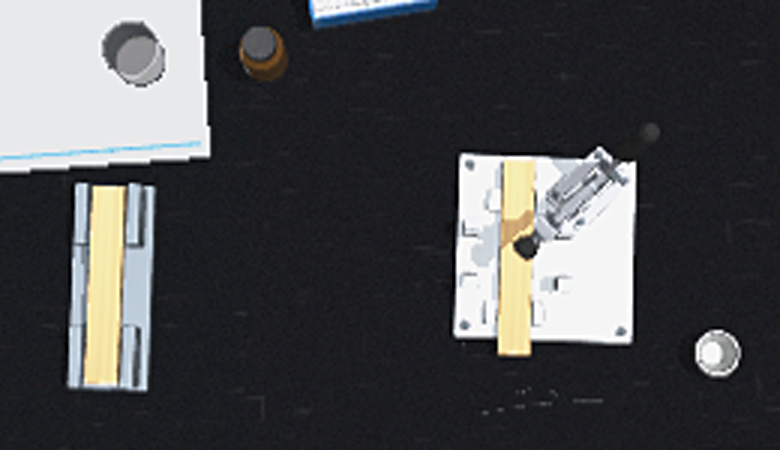

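View pics/scz.png

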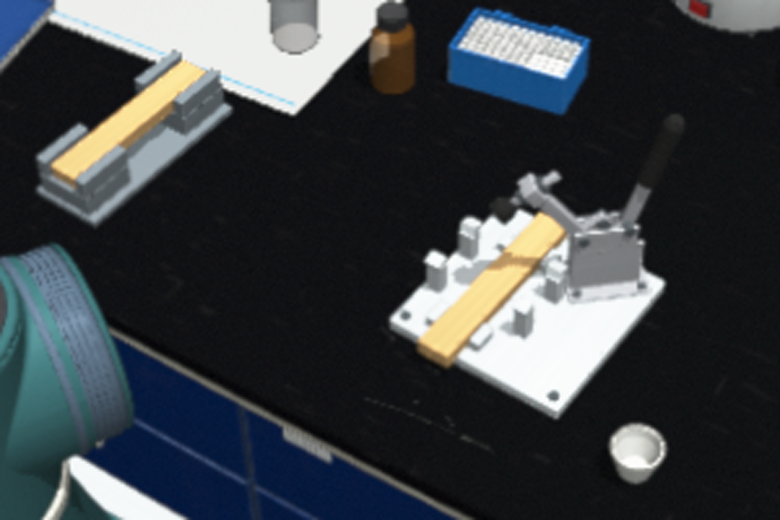

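```bash
cat >> h.py <<'E'
from scipy.spatial.transform import Rotation as Ro
def down(a):
    """tool pointing down, tool x (jaws) at world angle a (deg)"""
    a=np.radians(a);x=np.array([np.cos(a),np.sin(a),0]);z=np.array([0,0,-1.]);y=np.cross(z,x)
    return Ro.from_matrix(np.c_[x,y,z]).as_quat()
E
python3 - <<'E'
from h import *
R=Ro.from_quat(current_orientation()).as_matrix();print(R.round(3))
c=capture('wrist');cam=-c['R'].T@c['t'];p=current_position()
print('cam in tool',(R.T@(cam-p)).round(3),'view dir in tool',(R.T@c['R'][2]).round(3))
for p in ([.4435,.252,.0315],[.4435,.252,.15],[.45,.07,.002],[.45,.14,.1],[.46,-.05,.03],[.46,-.05,.2],[.44,.0,.3]):
  for a in (-92.7,87.3,-2,178):
    q=inverse_kinematics(p,down(a)); print(p,a,None if q is None else np.round(q,2))
E
```

```text
[[ 0.329  0.944 -0.   ]
 [ 0.944 -0.329 -0.   ]
 [-0.    -0.    -1.   ]]
cam in tool [ 0.001 -0.072 -0.163] view dir in tool [-0.001  0.259  0.966]
[0.4435, 0.252, 0.0315] -92.7 [ 0.38  0.49  1.89 -0.    0.76  2.  ]
[0.4435, 0.252, 0.0315] 87.3 [ 0.38  0.49  1.89 -0.    0.76 -1.14]
[0.4435, 0.252, 0.0315] -2 [ 0.38  0.49  1.89 -0.    0.76  0.42]
[0.4435, 0.252, 0.0315] 178 [ 0.38  0.49  1.89 -0.    0.76 -2.73]
[0.4435, 0.252, 0.15] -92.7 [ 0.38  0.31  1.79 -0.    1.04  2.  ]
[0.4435, 0.252, 0.15] 87.3 [ 0.38  0.31  1.79 -0.    1.04 -1.14]
[0.4435, 0.252, 0.15] -2 [ 0.38  0.31  1.79 -0.    1.04  0.42]
[0.4435, 0.252, 0.15] 178 [ 0.38  0.31  1.79 -0.    1.04 -2.73]
[0.45, 0.07, 0.002] -92.7 [ 0.    0.5   2.03 -0.    0.61  1.62]
[0.45, 0.07, 0.002] 87.3 [ 0.    0.5   2.03 -0.    0.61 -1.52]
[0.45, 0.07, 0.002] -2 [ 0.    0.5   2.03 -0.    0.61  0.04]
[0.45, 0.07, 0.002] 178 None
[0.45, 0.14, 0.1] -92.7 [ 0.15  0.34  1.92 -0.    0.88  1.77]
[0.45, 0.14, 0.1] 87.3 [ 0.15  0.34  1.92 -0.    0.88 -1.37]
[0.45, 0.14, 0.1] -2 [ 0.15  0.34  1.92 -0.    0.88  0.19]
[0.45, 0.14, 0.1] 178 [ 0.15  0.34  1.92 -0.    0.88 -2.95]
[0.46, -0.05, 0.03] -92.7 [-0.26  0.45  2.   -0.    0.69  1.36]
[0.46, -0.05, 0.03] 87.3 [-0.26  0.45  2.   -0.    0.69 -1.78]
[0.46, -0.05, 0.03] -2 [-0.26  0.45  2.   -0.    0.69 -0.22]
[0.46, -0.05, 0.03] 178 [-0.26  0.45  2.   -0.    0.69  2.92]
[0.46, -0.05, 0.2] -92.7 [-0.26  0.19  1.82 -0.    1.13  1.36]
[0.46, -0.05, 0.2] 87.3 [-0.26  0.19  1.82 -0.    1.13 -1.78]
[0.46, -0.05, 0.2] -2 [-0.26  0.19  1.82 -0.    1.13 -0.22]
[0.46, -0.05, 0.2] 178 [-0.26  0.19  1.82 -0.    1.13  2.92]
[0.44, 0.0, 0.3] -92.7 [-0.16  0.05  1.72 -0.    1.37  1.46]
[0.44, 0.0, 0.3] 87.3 [-0.16  0.05  1.72 -0.    1.37 -1.68]
[0.44, 0.0, 0.3] -2 [-0.16  0.05  1.72 -0.    1.37 -0.12]
[0.44, 0.0, 0.3] 178 None
```

Run:
```python
from h import *
q=down(87.3)
move_ptp([.4435,.252,.2],q)
c=capture('wrist');save(c,'w1')
for r in silhouettes('wrist','upper_slat_mid')[:1]:
    m=r['region'];P,uv=cloud(c,m);print(r['conf'],m.sum(),P.mean(0))
    cn=max(cv2.findContours(m.astype(np.uint8),cv2.RETR_EXTERNAL,2)[0],key=cv2.contourArea)[:,0]
    W=world(c,cn,height=.045);print(cv2.minAreaRect((W[:,:2]*1000).astype(np.float32)))
print(current_clock(),current_position())
```

```text
0.76 9125 [0.43624452 0.25325822 0.04558637]
((442.1695556640625, 252.83314514160156), (30.450801849365234, 179.3314208984375), 87.78934478759766)
3.6833 [0.4432621  0.25289755 0.20008746]
```

View pics/w1.png

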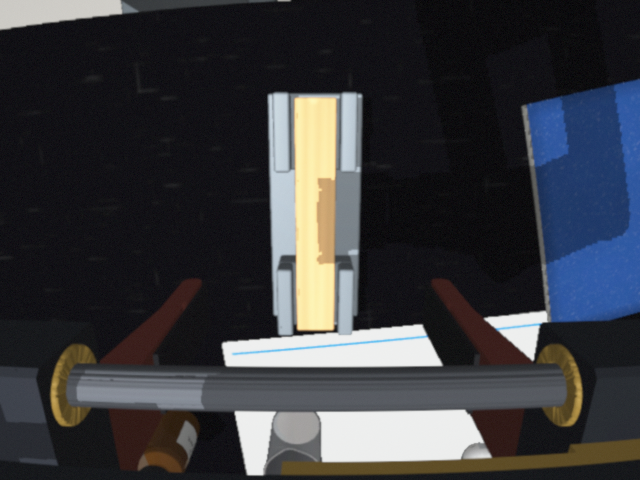

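Run:
```python
from h import *
q=down(87.8)
servo_line([.442,.2528,.0315],q,rate=.2)
move_gripper(0.0); print('gap',current_finger_gap(),current_position().round(4) if hasattr(current_position(),'round') else current_position())
servo_line([.442,.2528,.13],rate=.2)
move_ptp([.45,.075,.10],down(-2)); 
c=capture('wrist');save(c,'w2')
print(current_clock(),current_finger_gap(),current_force())
```

```text
gap 0.029955978066318504 [0.442  0.2528 0.0315]
7.3917 0.02973340209825092 [ 0.06711079  0.6122962  -0.33591   ]
```

View pics/w2.png

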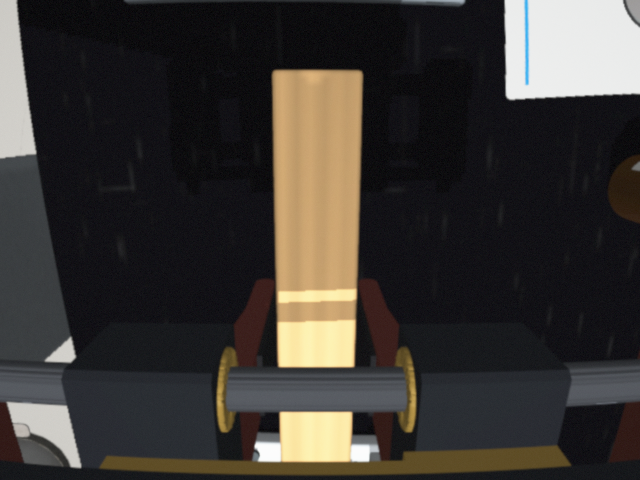

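Run:
```python
from h import *
q=down(-2)
servo_line([.45,.075,.02],rate=.15)
print(servo_line([.45,.075,.0015],rate=.04,contact_N=3),current_position())
move_gripper(0.06)
servo_line([.45,.075,.08],rate=.25)
move_ptp([.46,-.09,.28],down(88))
c=capture('wrist');save(c,'w3');print(current_clock())
np.savez('w3.npz',**c)
```

```text
True [0.44993781 0.07497361 0.00135604]
11.425
```

View pics/w3.png

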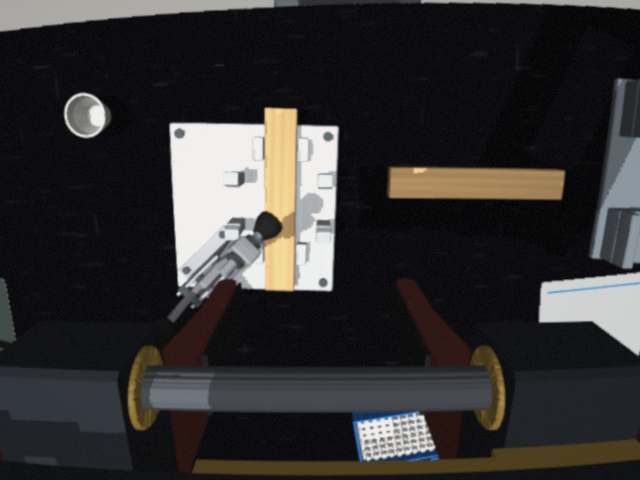

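Run:
```python
from h import *
c=dict(np.load('w3.npz'))
img=c['image']
cv2.imwrite('pics/w3z.png',cv2.resize(img[95:325,150:350],None,fx=3.2,fy=2.6,interpolation=cv2.INTER_CUBIC)[:600,:])
hsv=cv2.cvtColor(img,cv2.COLOR_BGR2HSV).astype(int)
wood=((hsv[...,0]>8)&(hsv[...,0]<30)&(hsv[...,1]>60)&(hsv[...,2]>70)).astype(np.uint8)
wood[300:]=0
for cn in cv2.findContours(wood,cv2.RETR_EXTERNAL,2)[0]:
    if cv2.contourArea(cn)<1500: continue
    cn=cn[:,0]; h=.015 if cn[:,0].mean()>360 else .027
    W=world(c,cn,height=h);print(h,cv2.minAreaRect((W[:,:2]*1000).astype(np.float32)), cn.min(0),cn.max(0))
# plate edges
wh=((hsv[...,1]<40)&(hsv[...,2]>170)).astype(np.uint8);
g=cv2.cvtColor(img,cv2.COLOR_BGR2GRAY).astype(float)
def edge(pts,dirn):
    """subpixel strongest gradient along dirn within +-6px"""
    out=[]
    for p in pts:
        s=np.arange(-6,6.01,.25);xy=np.array(p)+s[:,None]*np.array(dirn)
        v=cv2.remap(g.astype(np.float32),xy[:,0].astype(np.float32)[None],xy[:,1].astype(np.float32)[None],1)[0]
        d=np.abs(np.gradient(cv2.GaussianBlur(v[None],(9,1),2)[0]));k=d.argmax();out.append(xy[k])
    return np.array(out)
def fit(pts,h):
    W=world(c,pts,height=h)[:,:2]*1000
    for _ in range(3):
        vx,vy,x,y=cv2.fitLine(W.astype(np.float32),cv2.DIST_HUBER,0,.01,.01).ravel()
        r=(W-[x,y])@[-vy,vx];W=W[np.abs(r)<max(1,2*r.std())]
    return np.array([x,y]),np.degrees(np.arctan2(vy,vx)),np.abs((W-[x,y])@[-vy,vx]).mean()
def lin(a,b,n=25):return np.linspace(a,b,n)
print('plate +y edge(right)',fit(edge(lin((338,135),(333,285)),(1,0)),.012))
print('plate -y edge(left)',fit(edge(lin((171,130),(176,260)),(1,0)),.012))
print('plate -x edge(top) ',fit(edge(np.r_[lin((178,124),(255,124)),lin((305,125),(333,126),10)],(0,1)),.012))
print('plate +x edge(bot) ',fit(edge(lin((235,291),(325,290)),(0,1)),.012))
# cloud post tops
P,uv=cloud(c)
m=(P[:,2]>.044)&(P[:,2]<.056)&(uv[:,0]>200)&(uv[:,0]<345)&(uv[:,1]>160)&(uv[:,1]<250)
M=np.zeros((480,640),np.uint8);M[uv[m][:,1],uv[m][:,0]]=1
n,l,st,ce=cv2.connectedComponentsWithStats(M)
for i in range(1,n):
    if st[i,4]>40: 
        ww=world(c,uv[m][l[uv[m][:,1],uv[m][:,0]]==i],height=.05);print('post',st[i],ww.mean(0).round(4),(ww.max(0)-ww.min(0)).round(4))
```

```text
0.015 ((448.81689453125, 74.10600280761719), (181.51565551757812, 31.48723030090332), 87.90730285644531) [388 167] [564 199]
0.027 ((460.886474609375, -124.00369262695312), (30.8972225189209, 181.6366729736328), 86.34888458251953) [264 107] [297 291]
plate +y edge(right) (array([473.2358 , -69.93438], dtype=float32), np.float32(-3.5558088), np.float64(0.09669100790854998))
plate -y edge(left) (array([ 449.0417 , -233.81615], dtype=float32), np.float32(-3.5305808), np.float64(0.11051668243810442))
plate -x edge(top)  (array([ 383.57895, -154.19873], dtype=float32), np.float32(86.40894), np.float64(0.12257917206874573))
plate +x edge(bot)  (array([ 555.13965, -137.56369], dtype=float32), np.float32(86.57889), np.float64(0.2795866407088707))
post [223 172  17  15 242] [ 0.4326 -0.1651  0.05  ] [0.0132 0.0152 0.    ]
post [318 174  15  15 209] [ 0.4379 -0.0799  0.05  ] [0.0131 0.013  0.    ]
post [224 225  17  16 233] [ 0.4824 -0.1682  0.05  ] [0.0147 0.0155 0.    ]
post [317 228  15  15 218] [ 0.488  -0.0824  0.05  ] [0.0139 0.0135 0.    ]
```

View pics/w3z.png

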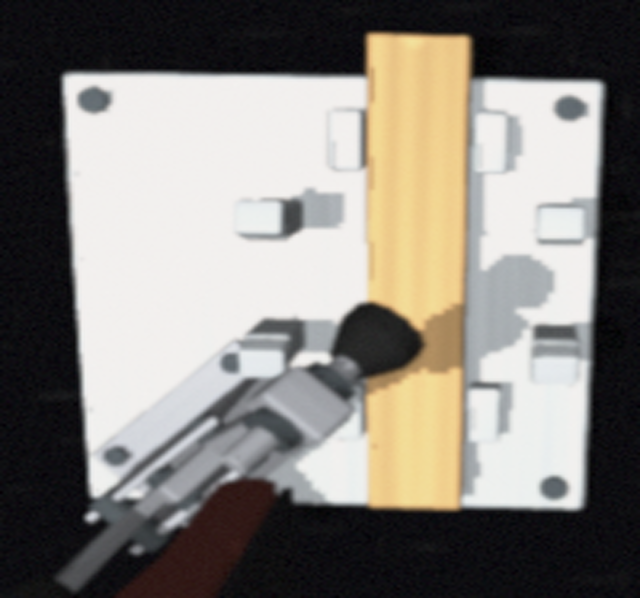

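Run:
```python
from h import *
q=down(-2.1)
move_ptp([.4526,.1436,.08],q)
c=capture('wrist');save(c,'w4')
servo_line([.4526,.1436,.0018],q,rate=.15,contact_N=8)
print(current_position())
move_gripper(0.0);print('gap',current_finger_gap())
servo_line([.4526,.1436,.0635],rate=.12)
c=capture('wrist');save(c,'w5')
s=capture('scene');cv2.imwrite('pics/s5.png',cv2.resize(s['image'][180:380,180:440],None,fx=2.6,fy=2.6,interpolation=cv2.INTER_CUBIC))
print(current_clock(),current_finger_gap(),current_torque())
```

```text
[4.51600857e-01 1.43130785e-01 3.82858942e-04]
gap 0.02976330487693357
15.2 0.029491325517187694 [-0.01136124  0.10644641  0.03637738]
```

View pics/w5.png

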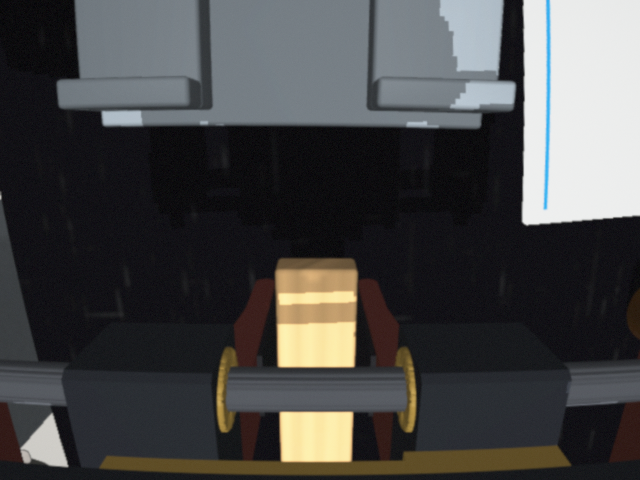

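View pics/s5.png

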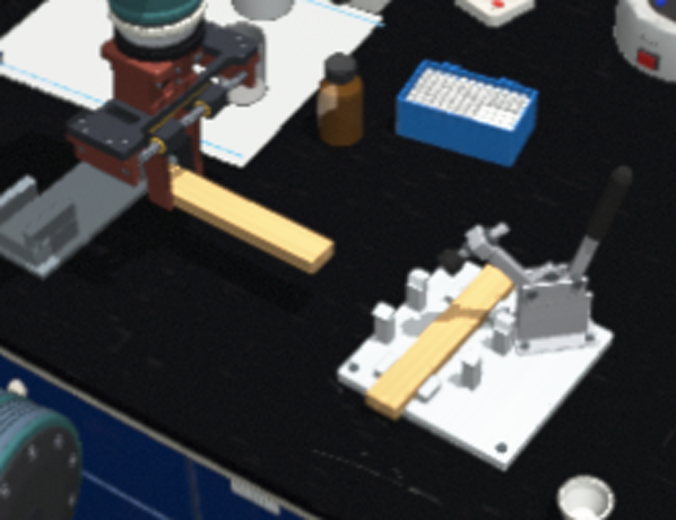

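Run:
```python
from h import *
p=current_position();print(p,current_force(),current_orientation(),down(-2.1))
c=capture('wrist')
g=cv2.cvtColor(c['image'],cv2.COLOR_BGR2GRAY).astype(int);print(g[250:285,316])
for r in (258,260,262,272):print(r,world(c,[316,r],height=p[2]+.0145).round(4))
print(world(c,[[282,300],[352,300]],height=p[2]+.0145).round(4))
s=capture('scene')
r=silhouettes('scene','upper_slat_mid');print(r[0]['conf'])
P,_=cloud(s,r[0]['region']);P=P[(P[:,1]<.13)]
k=np.polyfit(P[:,1],P[:,2],1);print('tilt deg',np.degrees(np.arctan(k[0])))
for a,b in ((-.03,0),(0,.03),(.03,.06),(.06,.1)):
    z=P[(P[:,1]>a)&(P[:,1]<b),2];print(a,len(z),np.percentile(z,[10,50,90]).round(4) if len(z) else '')
```

```text
[0.45167781 0.14340838 0.062662  ] [ 0.08976582 -0.51640067  0.44290532] [ 9.99824942e-01 -1.84570994e-02 -3.01915254e-03  5.52713023e-04] [ 0.99983208 -0.01832493  0.         -0.        ]
[ 16  13  13   6  13  14  17  29  55  76  80  81  87  92  95  96  98  98
 109 130 151 163 170 174 178 175 176 178 174 172 171 168 164 163 162]
258 [[0.4521 0.1687 0.0772]]
260 [[0.4521 0.168  0.0772]]
262 [[0.452  0.1672 0.0772]]
272 [[0.4519 0.1634 0.0772]]
[[0.4389 0.1529 0.0772]
 [0.4648 0.152  0.0772]]
0.61
tilt deg -1.3536320630390584
-0.03 118 [0.0671 0.0754 0.0794]
0 174 [0.0693 0.0764 0.0792]
0.03 161 [0.0697 0.0768 0.0797]
0.06 223 [0.0663 0.076  0.0793]
```

Run:
```python
from h import *
q=down(-3.54)
servo_line([.4662,-.0554,.0640],q,rate=.12)
p=current_position();print(p,Ro.from_quat(current_orientation()).as_matrix().round(4)[:,0],current_finger_gap())
for n in ('top','scene','wrist'):
    c=capture(n)
    if n=='wrist': save(c,'w6')
    elif n=='top': cv2.imwrite('pics/t6.png',cv2.resize(c['image'][210:330,320:450],None,fx=5,fy=5,interpolation=cv2.INTER_CUBIC))
    else: cv2.imwrite('pics/s6.png',cv2.resize(c['image'][220:380,280:440],None,fx=3.7,fy=3.7,interpolation=cv2.INTER_CUBIC))
print(current_clock())
```

```text
[ 0.46602481 -0.05488912  0.06394834] [ 9.981e-01 -6.110e-02 -3.000e-04] 0.02939352169931302
17.3083
```

View pics/t6.png

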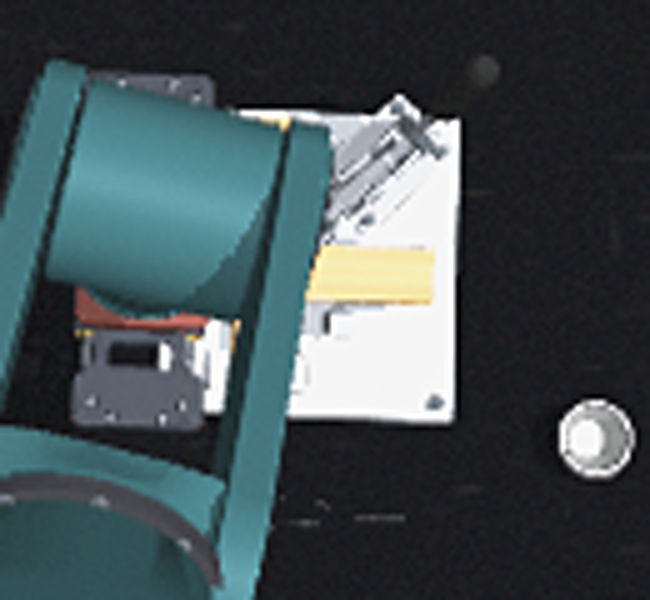

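View pics/s6.png

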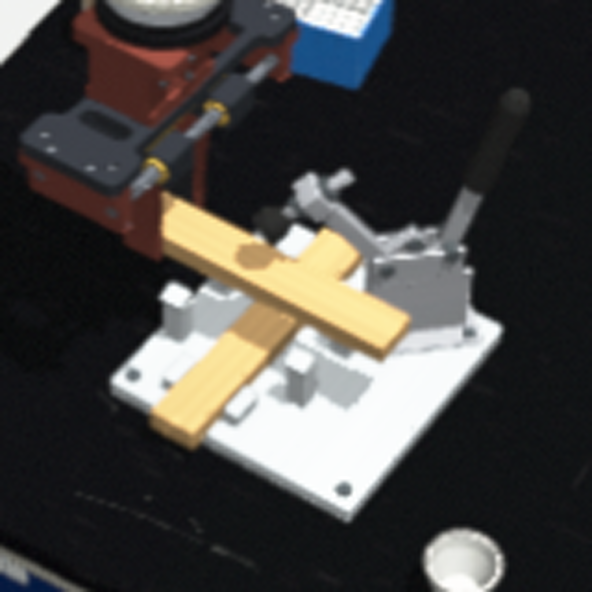

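Run:
```python
from h import *
q=down(-3.54)
servo_line([.4662,-.0554,.043],q,rate=.1); print(current_position(),current_force())
print(servo_line([.4662,-.0554,.0272],q,rate=.04,contact_N=5)); print(current_position(),current_force(),current_torque())
c=capture('scene');cv2.imwrite('pics/s7.png',cv2.resize(c['image'][220:380,280:440],None,fx=3.7,fy=3.7,interpolation=cv2.INTER_CUBIC))
r=silhouettes('scene','upper_slat_mid')
if r:
  P,_=cloud(c,r[0]['region']);print(r[0]['conf'],[ (a,np.median(P[(P[:,1]>a)&(P[:,1]<a+.03),2]).round(4)) for a in np.arange(-.22,-.06,.03)])
```

```text
[ 0.46561353 -0.05512362  0.04264489] [ 0.47668058  0.64305498 -0.9630355 ]
True
[ 0.46623062 -0.05531302  0.02657213] [0.1350311  0.3597223  4.73798508] [-0.26178483  0.05935171 -0.02316724]
0.59 [(np.float64(-0.22), np.float64(nan)), (np.float64(-0.19), np.float64(nan)), (np.float64(-0.16), np.float64(nan)), (np.float64(-0.13), np.float64(nan)), (np.float64(-0.1), np.float64(nan)), (np.float64(-0.07), np.float64(nan))]
  return _methods._mean(a, axis=axis, dtype=dtype,
  ret = ret.dtype.type(ret / rcount)
```

View pics/s7.png

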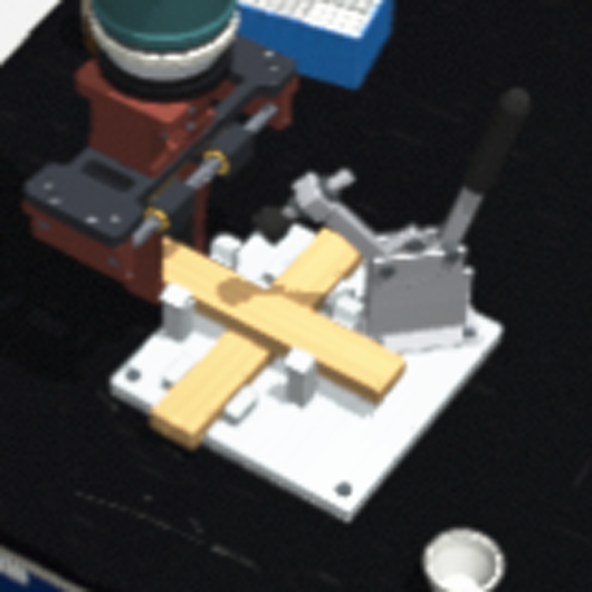

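Run:
```python
from h import *
move_gripper(0.055)
q=down(-3.54)
p=current_position()
servo_line([p[0],p[1],.11],q,rate=.15)
servo_line([.47,-.03,.2],q,rate=.3)
move_ptp([.55,-.14,.30],down(88))
c=capture('wrist');save(c,'w8');np.savez('w8.npz',**c)
for n in ('handle_grip','clamp_spindle','clamp_handle'):
    r=silhouettes('wrist',n)
    for x in r[:2]:
        P,_=cloud(c,x['region']);print(n,round(x['conf'],2),np.round(x['xy']),x['region'].sum(),np.median(P,0).round(4),P.min(0).round(3),P.max(0).round(3))
print(current_clock())
```

```text
handle_grip 0.57 [203. 222.] 1940 [ 0.5434 -0.2177  0.1617] [ 0.518 -0.275 -0.001] [ 0.585 -0.183  0.192]
clamp_spindle 0.72 [324. 108.] 833 [ 0.466  -0.1297  0.1193] [ 0.452 -0.161  0.109] [ 0.494 -0.116  0.147]
clamp_handle 0.77 [206. 223.] 2099 [ 0.5436 -0.2181  0.1586] [ 0.511 -0.302 -0.001] [ 0.614 -0.184  0.192]
21.7667
```

View pics/w8.png

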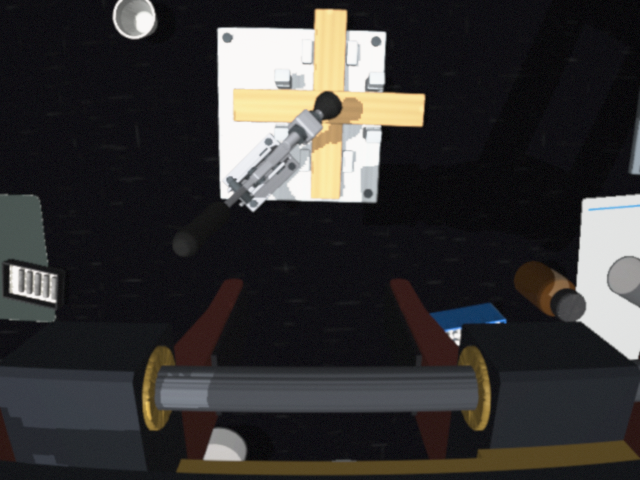

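Run:
```python
from h import *
c=dict(np.load('w8.npz'));img=c['image']
hsv=cv2.cvtColor(img,cv2.COLOR_BGR2HSV).astype(int)
wood=((hsv[...,0]>8)&(hsv[...,0]<30)&(hsv[...,1]>60)&(hsv[...,2]>70)).astype(np.uint8);wood[210:]=0;wood[:,:225]=0;wood[:,440:]=0
th=np.radians(-3.54);ex=np.array([np.cos(th),np.sin(th)]);ey=np.array([-ex[1],ex[0]])
v,u=np.nonzero(wood)
W=lambda uv,h:world(c,uv,height=h)[:,:2]*1000
def ends(m,h,d):
    v,u=np.nonzero(m);w=W(np.c_[u,v],h)@d;return w.min(),w.max()
# upper arms (at rows 85-130): columns extents and row extents away from crossing
up=wood.copy();up[:85]=0;up[130:]=0
print('upper y ends',ends(up,.042,ey))
a=wood.copy();a[:,:355]=0;print('upper +y x',ends(a,.042,ex))
a=wood.copy();a[:,305:]=0;print('upper -y x',ends(a,.042,ex))
a=wood.copy();a[85:]=0;print('lower top y',ends(a,.027,ey))
a=wood.copy();a[:140]=0;a[:,:312]=0;print('lower bot y',ends(a,.027,ey))
a=wood.copy();a[:,:312]=0;a[:,350:]=0;print('lower x ends',ends(a,.027,ex))
# plate
g=cv2.cvtColor(img,cv2.COLOR_BGR2GRAY)
wh=((g>190)&(hsv[...,1]<40)).astype(np.uint8);wh[210:]=0;wh[:,:205]=0;wh[:,395:]=0
cn=max(cv2.findContours(wh,0,2)[0],key=cv2.contourArea)[:,0]
print('plate x -75: ',np.percentile(W(cn[(cn[:,1]<45)&(cn[:,0]<300)],.012)@ex,5),'y55',np.percentile(W(cn[cn[:,0]>370],.012)@ey,[90,97]),'y-110',np.percentile(W(cn[cn[:,0]<225],.012)@ey,[5,10]))
# handle
r=silhouettes
P,uv=cloud(c)
m=(P[:,2]>.11)&(P[:,2]<.2)&(P[:,0]>.5)&(P[:,0]<.58)&(P[:,1]<-.17)&(uv[:,1]<262)
Q=P[m];print(len(Q));ctr=Q.mean(0);U,S,V=np.linalg.svd(Q-ctr,full_matrices=False);d=V[0]*np.sign(V[0][2])
print(ctr.round(4),d.round(3),'elev',np.degrees(np.arcsin(d[2])),'az',np.degrees(np.arctan2(d[1],d[0])),Q.min(0),Q.max(0))
for z in np.arange(.115,.195,.01):
    k=abs(Q[:,2]-z)<.005
    if k.sum()>5: print(z.round(3),k.sum(),Q[k].mean(0).round(4))
```

```text
upper y ends (np.float64(-184.65925317305815), np.float64(-4.635122080328818))
upper +y x (np.float64(452.25825855185377), np.float64(483.7693881562407))
upper -y x (np.float64(452.7180908443514), np.float64(482.8426895439481))
lower top y (np.float64(-111.62585082340865), np.float64(-79.7302187442002))
lower bot y (np.float64(-109.95449475068072), np.float64(-80.75827797709206))
lower x ends (np.float64(376.6240844389094), np.float64(557.0106513385646))Traceback (most recent call last):
  File "<stdin>", line 22, in <module>
  File "<stdin>", line 7, in <lambda>
  File "h.py", line 6, in world
    p=cv2.undistortPoints(uv[:,None,:],K,np.array([c['k1'],0,0,0,0.]))[:,0]
      ~~~~~~~~~~~~~~~~~~~^^^^^^^^^^^^^^^^^^^^^^^^^^^^^^^^^^^^^^^^^^^^^
cv2.error: OpenCV(4.12.0) /io/opencv/modules/calib3d/src/undistort.dispatch.cpp:347: error: (-215:Assertion failed) CV_IS_MAT(_src) && CV_IS_MAT(_dst) && (_src->rows == 1 || _src->cols == 1) && (_dst->rows == 1 || _dst->cols == 1) && _src->cols + _src->rows - 1 == _dst->rows + _dst->cols - 1 && (CV_MAT_TYPE(_src->type) == CV_32FC2 || CV_MAT_TYPE(_src->type) == CV_64FC2) && (CV_MAT_TYPE(_dst->type) == CV_32FC2 || CV_MAT_TYPE(_dst->type) == CV_64FC2) in function 'cvUndistortPointsInternal'
```

Run:
```python
from h import *
c=dict(np.load('w8.npz'));img=c['image']
th=np.radians(-3.54);ex=np.array([np.cos(th),np.sin(th)]);ey=np.array([-ex[1],ex[0]])
g=cv2.cvtColor(img,cv2.COLOR_BGR2GRAY).astype(int)
for r in (60,75,140,150):
    row=g[r]; L=210+np.argmax(row[210:240]>120);Rr=395-np.argmax(row[395:360:-1]>120)
    w=world(c,[[L-.5,r],[Rr+.5,r]],height=.012)[:,:2]*1000@ey;print(r,L,Rr,'y org',w[0]+110,w[1]-55)
for col in (250,280,365):
    t=15+np.argmax(g[15:50,col]>120);print('x org',world(c,[col,t-.5],height=.012)[0,:2]*1000@ex+75)
P,uv=cloud(c)
m=(P[:,2]>.11)&(P[:,2]<.2)&(P[:,0]>.5)&(P[:,0]<.58)&(P[:,1]<-.17)&(uv[:,1]<262)
Q=P[m]
for z in np.arange(.115,.195,.01):
    k=abs(Q[:,2]-z)<.005
    if k.sum()>5: print(z.round(3),k.sum(),Q[k].mean(0).round(4))
m=(P[:,2]>.06)&(uv[:,1]<215)&(uv[:,1]>80)&(uv[:,0]>215)&(uv[:,0]<350)
Q=P[m];o=np.array([.4607,-.1243]);az=np.radians(-48.54);u=np.array([np.cos(az),np.sin(az)]);s=(Q[:,:2]-o)@u;l=(Q[:,:2]-o)@[-u[1],u[0]]
for a in np.arange(-.02,.17,.01):
    k=(s>a)&(s<a+.01)
    if k.sum()>5:print(a.round(2),k.sum(),'zmax',np.percentile(Q[k,2],95).round(3),'lat',l[k].mean().round(4))
print(u)
```

```text
60 217 384 y org -96.41442975406616 -95.44021695251186
75 218 384 y org -95.61679709794504 -94.67618152530629
140 219 380 y org -95.79268614684096 -95.16336542451579
150 219 379 y org -96.02247276886368 -95.61128061759274
x org 467.60097522166205
x org 467.1839986907249
x org 466.80294924548326
0.115 51 [ 0.5353 -0.2085  0.1153]
0.125 47 [ 0.5369 -0.2103  0.1268]
0.135 181 [ 0.5383 -0.2121  0.1353]
0.145 201 [ 0.5404 -0.2144  0.145 ]
0.155 190 [ 0.5424 -0.2165  0.1549]
0.165 192 [ 0.5444 -0.2184  0.1648]
0.175 218 [ 0.546  -0.2204  0.175 ]
0.185 536 [ 0.5502 -0.2254  0.1864]
-0.01 192 zmax 0.119 lat -0.0
0.0 352 zmax 0.121 lat 0.0001
0.01 261 zmax 0.134 lat 0.0001
0.02 377 zmax 0.139 lat 0.0002
0.03 312 zmax 0.142 lat 0.0003
0.04 133 zmax 0.146 lat 0.0004
0.05 124 zmax 0.108 lat 0.0002
0.06 257 zmax 0.094 lat 0.0002
0.07 250 zmax 0.087 lat -0.0002
0.08 255 zmax 0.092 lat -0.0001
0.09 188 zmax 0.087 lat 0.0001
0.1 329 zmax 0.103 lat 0.0002
0.11 319 zmax 0.142 lat -0.0001
0.12 7 zmax 0.063 lat 0.0014
[ 0.66209702 -0.74941813]
```

```bash
cat > push.py <<'E'
from h import *
o=np.array([.4619,-.1248]);az=np.radians(-48.54);u=np.array([np.cos(az),np.sin(az)]);q=down(41.46)
PU=.1055
def W(U,z): return [*(o+u*U),z]
def tcp(thd,extra=0):
    t=np.radians(thd);s=np.interp(thd,[0,74],[.078,.065]);off=.009-extra
    U=PU+s*np.cos(t)-off*np.sin(t)-.010*max(0,np.sin(t)); z=.078+s*np.sin(t)+off*np.cos(t)
    return W(U,z)
E
python3 - <<'E'
from push import *
print(current_joint_pos())
for p in (W(.097,.26),W(.097,.143),tcp(40),tcp(-4)):
    print(np.round(p,4),np.round(inverse_kinematics(p,q),2))
move_gripper(0)
move_ptp(W(.095,.26),q)
servo_line(W(.095,.143),q,rate=.2,contact_N=8)
print(current_position(),current_force(),current_clock())
c=capture('scene');cv2.imwrite('pics/s9.png',cv2.resize(c['image'][180:380,300:500],None,fx=3,fy=3,interpolation=cv2.INTER_CUBIC))
E
```

```text
[-3.70711867e-01  2.51438094e-01  1.47334595e+00  3.93624867e-05
  1.41744326e+00 -1.90649205e+00]
[ 0.5261 -0.1975  0.26  ] [-0.48  0.27  1.54 -0.    1.33 -1.21]
[ 0.5261 -0.1975  0.143 ] [-0.48  0.39  1.68 -0.    1.07 -1.21]
[ 0.5597 -0.2355  0.1305] [-0.51  0.46  1.6  -0.    1.08 -1.24]
[ 0.5837 -0.2626  0.0815] [-0.53  0.56  1.56 -0.    1.02 -1.25]
[ 0.52572618 -0.1961095   0.14390114] [1.04295215 0.29749915 0.81388563] 24.1417
```

View pics/s9.png

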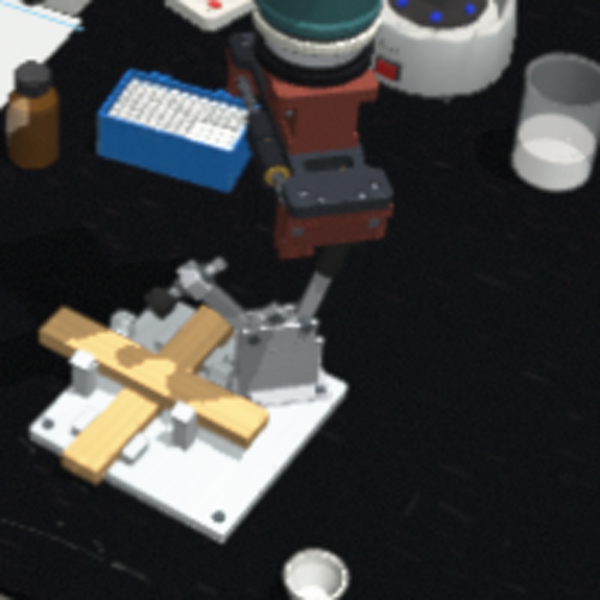

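Run:
```python
from push import *
c=capture('scene');im=c['image'].copy()
def pr(X):
    return cv2.projectPoints(np.array(X,float)[None],cv2.Rodrigues(c['R'])[0],c['t'],c['intrinsics'],np.array([c['k1'],0,0,0.]))[0].ravel()
p=current_position();grip=W(PU+.022,.155)
tip=W(PU+.0317,.188)
big=cv2.resize(im[200:320,360:480],None,fx=5,fy=5,interpolation=cv2.INTER_CUBIC)
for X,col in ((p,(0,0,255)),(p+[0,0,.06],(0,0,255)),(grip,(0,255,0)),(tip,(255,255,0)),(W(PU,.078),(255,0,255))):
    a=(pr(X)-[360,200])*5;cv2.circle(big,tuple(int(v) for v in a),5,col,-1)
cv2.imwrite('pics/s10.png',big)
w=capture('wrist');save(w,'w10')
```

```text
(no output)
```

View pics/s10.png

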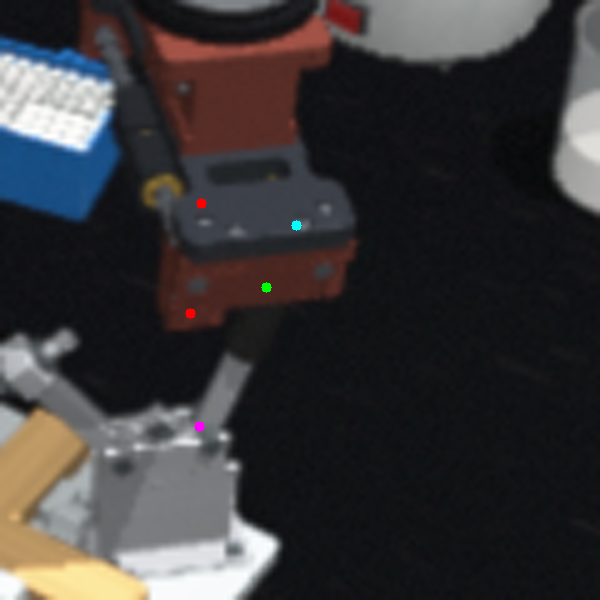

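View pics/w10.png

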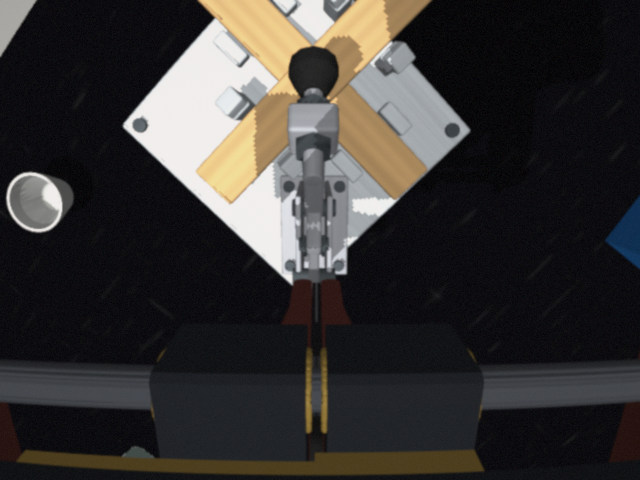

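Run:
```python
from push import *
for t in (74,66,58,50,42,34,26,18,11,5,1):
    hit=servo_line(tcp(t),q,rate=.09,contact_N=25)
    print(t,hit,np.round(current_position()-tcp(t),4)*1000,np.round(current_force(),1),round(current_clock(),2))
    if hit: break
```

```text
74 False [ 0.9 -0.7  0.7] [-0.7 -0.4  0.4] 24.56
66 False [ 0.4 -0.4  0. ] [0.5 0.3 0.4] 24.82
58 False [ 0.4 -0.5 -0.2] [-0.7 -0.4 -0.3] 25.08
50 False [ 0.3 -0.4 -0.3] [-0.8  0.4 -0.3] 25.35
42 False [ 0.2 -0.4 -0.4] [ 0.7  0.  -0.2] 25.62
34 False [ 0.1 -0.3 -0.5] [ 0.6  0.5 -0.6] 25.9
26 False [ 0.  -0.2 -0.6] [-0.4  0.8 -0.6] 26.18
18 False [ 0.4 -0.2 -0.3] [-0.6 -0.2  2.6] 26.45
11 False [ 0.3 -0.2 -0.2] [0.3 0.7 1.6] 26.71
5 False [-0.4 -0.  -0.6] [ 0.2  0.2 -0.6] 26.96
1 False [-0.3  0.1 -0.5] [-0.2  0.8 -0.4] 27.21
```

Run:
```python
from push import *
hit=servo_line(tcp(-5),q,rate=.04,contact_N=8)
print(hit,np.round(current_position()-tcp(-5),4)*1000,np.round(current_force(),1))
p=current_position()
servo_line([p[0],p[1],.2],q,rate=.25)
sleep(.5)
move_ptp([.55,-.10,.30],down(88))
c=capture('wrist');save(c,'w11');np.savez('w11.npz',**c)
s=capture('scene');cv2.imwrite('pics/s11.png',cv2.resize(s['image'][200:400,280:480],None,fx=3,fy=3,interpolation=cv2.INTER_CUBIC))
P,uv=cloud(c)
s_=(P[:,:2]-o)@u;l=(P[:,:2]-o)@[-u[1],u[0]]
for a in np.arange(-.02,.24,.01):
    k=(s_>a)&(s_<a+.01)&(abs(l)<.006)
    if k.sum()>5:print(a.round(2),k.sum(),'z',np.percentile(P[k,2],[50,90]).round(4))
print(current_clock())
```

```text
True [ 0.5 -0.2  1.6] [-1.9  0.5  8.6]
-0.02 132 z [0.0436 0.0556]
-0.01 177 z [0.0888 0.1025]
0.0 159 z [0.088  0.1025]
0.01 186 z [0.0816 0.0829]
0.02 187 z [0.0808 0.0822]
0.03 191 z [0.0802 0.0816]
0.04 192 z [0.0794 0.081 ]
0.05 195 z [0.0789 0.0803]
0.06 268 z [0.0878 0.0988]
0.07 124 z [0.0975 0.0988]
0.08 125 z [0.092  0.0949]
0.09 135 z [0.0912 0.0941]
0.1 157 z [0.0834 0.0871]
0.11 99 z [0.0834 0.0849]
0.12 80 z [0.0831 0.0841]
0.13 85 z [0.0826 0.0835]
0.14 142 z [0.0799 0.0828]
0.15 235 z [0.0812 0.084 ]
0.16 197 z [0.0826 0.0842]
0.17 190 z [0.0812 0.083 ]
0.18 143 z [0.0808 0.0822]
0.19 135 z [0.0802 0.0816]
0.2 133 z [0.0799 0.0809]
0.21 112 z [0.0791 0.0803]
0.22 21 z [0.0015 0.0763]
0.23 23 z [0.0011 0.0018]
29.4917
```

View pics/w11.png

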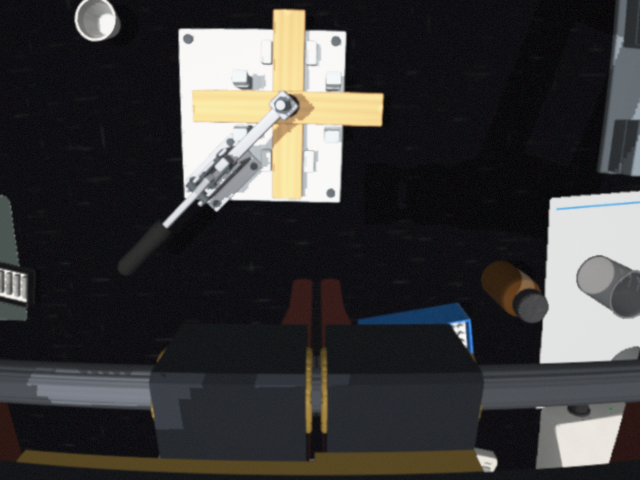

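View pics/s11.png

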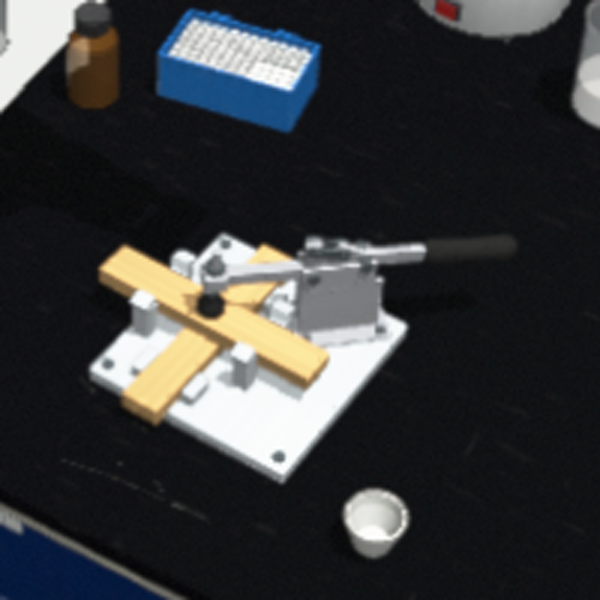

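Run:
```python
from h import *
c=dict(np.load('w11.npz'));img=c['image']
hsv=cv2.cvtColor(img,cv2.COLOR_BGR2HSV).astype(int);g=cv2.cvtColor(img,cv2.COLOR_BGR2GRAY).astype(int)
wood=(hsv[...,0]>8)&(hsv[...,0]<30)&(hsv[...,1]>60)&(hsv[...,2]>70);wood[205:]=0;wood[:,:188]=0;wood[:,395:]=0
th=np.radians(-3.54);ex=np.array([np.cos(th),np.sin(th)]);ey=np.array([-ex[1],ex[0]])
def ext(sl,h,d):
    m=np.zeros_like(wood);m[sl]=wood[sl];v,u=np.nonzero(m);w=world(c,np.c_[u,v],height=h)[:,:2]*1000@d;a,b=np.percentile(w,[.3,99.7]);return a.round(1),b.round(1),((a+b)/2).round(1)
S=np.s_
print('upper y',ext(S[88:127,:],.042,ey),'x at +y',ext(S[:,320:],.042,ex),'x at -y',ext(S[:,:260],.042,ex))
print('lower x',ext(S[:,274:304],.027,ex),'y top',ext(S[:85],.027,ey),'y bot',ext(S[140:],.027,ey))
for r in (50,65,145):
    L=170+np.argmax(g[r,170:200]>120);R=355-np.argmax(g[r,355:320:-1]>120)
    w=world(c,[[L-.5,r],[R+.5,r]],height=.012)[:,:2]*1000@ey;print('org y',(w+[110,-55]).round(1))
for col in (210,235,325):
    t=15+np.argmax(g[15:50,col]>120);print('org x',world(c,[col,t-.5],height=.012)[0,:2]*1000@ex+75)
for cam in('top','scene'):
    k=capture(cam)
    for q in('beaker_100','amber_1','crucible_1'):
        r=spot_in(cam,q);print(cam,q,[np.round(x['xy']).tolist() for x in r[:1]])
```

```text
upper y (np.float64(-184.0), np.float64(-5.2), np.float64(-94.6)) x at +y (np.float64(452.1), np.float64(483.8), np.float64(467.9)) x at -y (np.float64(453.2), np.float64(482.4), np.float64(467.8))
lower x (np.float64(377.3), np.float64(556.2), np.float64(466.8)) y top (np.float64(-111.2), np.float64(-80.1), np.float64(-95.7)) y bot (np.float64(-110.5), np.float64(-80.7), np.float64(-95.6))
org y [-95.6 -95.3]
org y [-96.  -95.7]
org y [-95.9 -95.8]
org x 467.5878265561876
org x 467.50261133612094
org x 466.9805679332679
top beaker_100 [[242.0, 196.0]]
top amber_1 [[288.0, 195.0]]
top crucible_1 [[441.0, 298.0]]
scene beaker_100 [[272.0, 201.0]]
scene amber_1 [[310.0, 218.0]]
scene crucible_1 [[404.0, 373.0]]
```

Upper slat is within about 1 mm of the crossing, the clamp is locked, and the bystanders have not moved. Handing in.

```bash
python3 -c "
from bench import *
print(current_clock());print(close_job())"
```

```text
29.8917
the job is handed in; nothing more can be done
None
```

The loose slat now lies across the lower slat in the jig, and the toggle clamp is locked on the crossing. I handed the job in at about 29.9 s.

I took the slat from the rack by its middle, laid it on the free bench and retook it about 70 mm from its middle. I then slid it in under the open clamp, lowered it between the posts and pushed the handle down with the closed fingers.

**Last checks (wrist and scene cameras, robot clear):**
- **Upper slat:** its centre is about 0.5 mm (jig x) and 1.1 mm (jig y) from the measured jig origin, and square to the jig.
- **Lower slat:** it measures within about 1 mm of centre, as before.
- **Clamp:** the handle slopes about 4.5° below level, which fits the locked stop, and it stayed there after release. In the pictures the pad sits on the crossing. The hardest push showed about 9 N on the tool.
- **Beaker, bottle and crucible:** they appear within 1–4 pixels of their starting positions, which is the network's scatter. They show upright in the pictures.

**Checks that disagreed:**
- While retaking the slat on the bench, the TCP (tool point) stood about 1 mm off its commanded position. I allowed for most of this when placing.
- The wrist camera read about 1 mm off compared with the arm, so I corrected for that too.
- One height check on the slat in the jig gave no usable points. I relied on the contact height, which was about 0.8 mm below the value expected for a seated slat, and on the pictures instead.

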